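# Clamp an oak blank in the drilling jig

## Task

Lay the loose oak blank on the jig's board, slide it fully home against the end stop and the side fence with its end under the screw, and let go of it. Then turn the red T-handle clockwise until you feel the resistance rise clearly, so that the blank is firmly clamped in place but not crushed by overtightening. Leave the handle alone once it is tight, and leave the other things on the bench where they are.

Things in the scene. Friction and masses are not known exactly. Their poses are not given: they have to be found in the camera images.
- blank_mid (a point): Centre of the loose oak blank, a plain mid-brown wooden bar 220 x 45 x 36 mm, about 0.2 to 0.3 kg, lying flat on the bench at the start. Its x axis runs along the 220 mm, y across the 45 mm, z up (18 mm above its underside). Either end may go to the stop.
- seat (a point): Where the blank's centre must come, 36 mm above the bench: the blank flat on the board, long side along this frame's y. End stop (dark wood, 22 mm high, across x): face at y = -110 mm. Side fence (dark wood, 22 mm high, 16 mm thick): face at x = +22.5 mm, running only from y = -110 to -10 mm. The -x side and the +y end are open.
- jig: The jig, fixed to the bench, axes parallel to the seat's; origin on the bench under the middle of its flat plywood board (18 mm thick; x -70 to +80, y -180 to +180 mm from here). The seat is at y = -40 mm. The blank can be laid on the board about 70 mm short of its seat (towards +y) and slid towards -y, passing under the screw's foot.
- screw_axis (a point): Point on the vertical screw axis at the top of the board, 75 mm from the seat towards -y. A blue C-frame carries the screw: column at x = +41 to +71 mm, arm 86 to 116 mm above the bench. The screw's round foot (30 mm across, springy, about 25 N per mm) hangs under the arm, at first 3 to 10 mm above the top of a blank lying on the board: the thickness of its facing is not known: the turn needed must be felt.
- screw: Red T-handle; origin at the bar's centre on the screw axis, 176 to 179 mm above the bench at first. Flat-sided bar, 90 mm long (x), 12 wide (y), 14 high, on a 12 mm stem. Tightens clockwise from above (negative about z), sinking 4 mm per rad; stays where left. Torque: 0.05 N m free, climbing once the foot bears; firm at 0.4 to 0.6 while turning (reads 0.2 less held still); 0.9 is too much. Needs 1 to 3 rad.
- mallet: The carver's mallet, a bystander on the bench: leave it where it is. Origin under its middle.
- mug: The mug, a bystander on the bench: leave it where it is. Origin under its middle.
- glue: The glue bottle, a bystander on the bench: leave it where it is. Origin under its middle.
- muffs: The ear defenders, a bystander on the bench: leave it where it is. Origin under its middle.
- fclamp: The bar clamp, a bystander on the bench: leave it where it is. Origin under its middle.
- offcut: The dark offcut, a bystander on the bench: leave it where it is. Origin under its middle.
Mind the look-alikes: they are no part of the job. What is shaped like the part that bears blank_mid but black is not meant.

How it is judged:
On the way, in this order (a step that is already met when the one before it is completed fails the run):
1. the blank lies fully home on the board against stop and fence, let go of, and is not yet clamped (y of blank_mid in the frame of seat between -0.004 and 0.004 m and x of blank_mid in the frame of seat between -0.004 and 0.004 m and z of blank_mid in the frame of seat between -0.005 and 0.004 m and angle between the x axis of blank_mid and the y axis of seat, either way round below 0.05 rad and contact force between screw and blank below 3 N and contact force between the fingers and blank below 0.3 N), for 0.2 s.
2. the screw is turned down until it clamps the blank firmly (y of blank_mid in the frame of seat between -0.004 and 0.004 m and x of blank_mid in the frame of seat between -0.004 and 0.004 m and z of blank_mid in the frame of seat between -0.005 and 0.004 m and angle between the x axis of blank_mid and the y axis of seat, either way round below 0.05 rad and contact force between screw and blank above 18 N), for 0.2 s.
At the end, for the whole second after the job is handed in: The blank lies flat on the board, its centre within 4 mm of the seat in each horizontal direction (touching stop and fence) and its long side within 0.05 rad of the fence; the screw presses it with 18 to 65 N by itself; blank and handle are at rest and let go (all of step 2 and contact force between screw and blank below 65 N and linear speed of blank below 0.01 m/s and angular speed of screw below 0.1 rad/s).
It fails at once if the screw presses the blank with more than 85 N (crushed) (contact force between screw and blank above 85 N).
It fails at once if a bystander is moved more than 20 mm (distance of any of mallet, mug, glue, muffs, fclamp, offcut from where it was at the start of the episode above 0.02 m).
It also fails if it takes over 72 s, if anything falls off the work surface, if the arm or the gripper's body presses on something with over 40 N, if the wrist force passes 120 N, or if a joint passes its speed limit or range.

## Robot

A 6-joint arm with a two-finger parallel gripper is mounted at the origin on the work surface. World frame = base frame: x ahead of the robot, y to its left, z up, the work surface at z = 0. Lengths are in m, angles in rad, forces in N, time in s.
With the tool pointing down it reaches from about 0.4 to 0.825 m from the base axis. Payload 7 kg.
Tool frame: the origin (TCP) lies at the centre of the arm's flange, where the gripper is bolted on; the fingertips stand 178 mm ahead of it and the grasp point (between the pads) lies arm.tcp_to_grasp ahead of it (arm.tcp_to_grasp is the distance from the TCP to the grasp point, in m); z points along the fingers, y is the direction in which the jaws open and shut (so a half turn about z gives the same grasp; the last joint's range is limited). The gripper opens to 88 mm and grips with 3 to 60 N. Pads are 19 mm wide; open, the fingers measure 130 mm over their backs; the gripper's body (78 mm by 193 mm) begins 47 mm behind the grasp point.
Start: joints at [1.616, 0.359, 0.012, 0, -1.224, -0.288], TCP at [0.162, 0.655, 0.405] pointing down, gripper open.
Joint ranges: [-3.07, 3.07], [-1.43, 2.12], [-1.02, 1.25], [-3.03, 1.67], [-3.05, -0], [-3.03, 3.03]. Speed limits (rad/s): [2.39, 2.39, 3.01, 3.14, 3.14, 3.14].

## Interface

Orientations are given as [roll, pitch, yaw] about the fixed x, y, z axes, in that order (R = Rz(yaw) Ry(pitch) Rx(roll)).
In Python, from station import arm gives the robot as it stands.
- The arm moves only by the tool move_arm, never from a script. Its argument "deltas" is a list of rows, each a list of 6 numbers: the shift along the world's x, y, z in mm, then the turn, a rotation vector about the world's x, y, z in degrees. In form: [[tx, ty, tz, ax, ay, az], ...]. A call has exactly 5 rows; each row shifts and turns the commanded pose from where the row before left it; what a row does not reach is not made up. A row lasts 1/12 s, in which the tool goes at most 41.7 mm and 7.16 degrees, less where a joint would pass 70% of its speed; a pose out of reach is approached as far as the arm can. A call with a gripper value outside its range is refused whole. "claw" is the closure in counts, from 0 (fully open) to 255 (shut), set as the call begins (left out, the last holds). The fingers move at their own pace and stop on an object; "squeeze" is the grip in N (left out, the last holds). Time passes only in rows, so rows that do not move let the fingers close, or fill a call up. It gives the time, the measured TCP pose, the force and the opening at its end, in the units of the state.
- arm.get_state(): the state, without advancing time (a new reading comes with each control period).
- arm.grab_frame(name): name is "scene" or "top"; returns the picture (480x640x3 uint8, red, green, blue); there is no depth.
- arm.calibration(name): a dict with "intrinsics" (3x3 intrinsics, pixels), "k1" (the pictures are not rectified: a ray, as slopes to the right and down, at radius r is drawn at 1 + k1 r^2 times it, then the intrinsics apply), "T" (4x4, takes a point from camera to world coordinates). Camera axes: x right, y up, looking along -z (the intrinsics and any distortion apply to the point x, -y, -z); pixel columns grow to the right and rows downward; lengths in m; the calibration is good to about 2 mm. A picture is of the moment at which its call begins. calibration takes no time and is no camera call.
- arm.job_done(): hands the job in, once; it reports no verdict.
Trained networks look in the newest picture that a camera, given by its name, has taken for a name from the list of things; names that differ only in an ending like _2 or _b are one class to them, and where a whole thing is asked for, a point or a joint stands for the part that bears it (a point fixed in the world has none). Each returns a list of dicts, best first, with "score" (0 to 1); they miss things now and then, are a little off and sometimes report something else, mostly with a low value. They report only what shows in the picture. A call takes as long as a camera call. They do not tell look-alikes from the thing itself.
- arm.spot_in(thing, camera): "xy" ([column, row] in pixels, amid what is visible of it).
- arm.masks_of(thing, camera): "pixels" (480x640 bool, what is visible of it) and "xy" ([column, row] in pixels, amid what is visible of it).
- arm.spot_point(thing, camera): "xy" ([column, row] in pixels: a listed point, or the origin of a listed thing).
The state is a dict: "t": time; "q": joint angles; "qd": joint speeds; "joint_efforts": joint torques, N m; "eef_pos": TCP position; "ee_rot": TCP orientation; "force": force on the tool from outside, world axes, zero at the start; "moment": the same for the moment, N m; "width": finger opening in m.
Only numpy, scipy, OpenCV 4.12 (cv2) and the standard library are available. Lean on these libraries where they do the work, as an engineer would, in place of code of your own. Each camera call takes 0.05 s, during which the arm holds its last target. There are 200 camera calls.

## Working session

There is one attempt and no reset: what is moved stays moved. The work goes in short steps, Python scripts to look and compute and a tool call to move; the robot and the scene stay as the last step left them, time stands still between calls to the robot, and variables do not carry over. Pictures are saved under pics/ and viewed, about 8 in all and at most 12, crops included, and the job is handed in when it is done.

Besides the shell and the picture viewer there is one more tool, called after "Emit:" by a JSON object that holds its "op" and its "data", one argument or row to a line. move_arm: Moves the arm, as the interface text tells. Its arguments: {"type":"object","properties":{"deltas":{"type":"array","items":{"type":"array","items":{"type":"number"}}},"claw":{"type":"number"},"squeeze":{"type":"number"}},"required":["deltas"]}

```bash
ls; mkdir -p pics; cat > h.py <<'E'
import numpy as np, cv2
from station import arm
def ray(cam,uv):
    c=arm.calibration(cam);K=np.array(c["intrinsics"]);k1=c["k1"];T=np.array(c["T"])
    d=np.array([(uv[0]-K[0,2])/K[0,0],(uv[1]-K[1,2])/K[1,1]]);s=d.copy()
    for _ in range(30): s=d/(1+k1*(s@s))
    return T[:3,3],T[:3,:3]@np.array([s[0],-s[1],-1])
def at(cam,uv,z):
    o,d=ray(cam,uv);return o+d*(z-o[2])/d[2]
def proj(cam,P):
    c=arm.calibration(cam);K=np.array(c["intrinsics"]);k1=c["k1"];T=np.array(c["T"])
    p=T[:3,:3].T@(np.asarray(P)-T[:3,3]);s=np.array([p[0],-p[1]])/-p[2];s=s*(1+k1*(s@s))
    return s*[K[0,0],K[1,1]]+[K[0,2],K[1,2]]
def snap(cam,f=None):
    im=arm.grab_frame(cam)
    if f: cv2.imwrite("pics/"+f,im[:,:,::-1])
    return im
E
python3 - <<'E'
from h import *
print(arm.get_state(),arm.tcp_to_grasp)
for c in ["scene","top"]:
    snap(c,c+"1.png"); k=arm.calibration(c); print(c,np.round(k["T"],3).tolist(),k["intrinsics"],k["k1"])
    for n in ["blank_mid","seat","jig","screw_axis","screw","mallet","mug","glue","muffs","fclamp","offcut"]:
        print(c,n,[(np.round(d["xy"],1).tolist(),round(d["score"],2)) for d in arm.spot_point(n,c)[:3]])
E
```

```text
pics
{'t': 0.0, 'q': array([ 1.61609499e+00,  3.59391736e-01,  1.10695261e-02, -3.75205391e-04,
       -1.22412242e+00, -2.88098365e-01]), 'qd': array([-0.00036223, -0.00042359, -0.00070687,  0.00176722, -0.0009993 ,
       -0.00152474]), 'joint_efforts': array([-1.27568356e-06, -5.82721245e+01,  2.93058693e+01,  6.99716493e+00,
        7.05792612e-03, -1.60461550e-04]), 'eef_pos': array([0.16223496, 0.65500926, 0.40371944]), 'ee_rot': array([ 3.13991205e+00, -1.30200771e-04, -2.42927370e-01]), 'force': array([0.52242897, 0.37992681, 0.39451623]), 'moment': array([-0.00119995,  0.0642054 ,  0.00331676]), 'width': 0.08772606516461508} 0.1593
scene [[-0.35, -0.711, 0.609, 1.297], [0.937, -0.26, 0.235, 0.298], [-0.009, 0.653, 0.757, 1.035], [0.0, 0.0, 0.0, 1.0]] [[479.94367649   0.         315.17606802]
 [  0.         479.94367649 228.78118241]
 [  0.           0.           1.        ]] -0.019814628132807113
scene blank_mid [([196.5, 215.2], 0.86)]
scene seat [([332.1, 263.6], 0.81)]
scene jig [([346.8, 278.6], 0.71), ([431.6, 344.4], 0.41)]
scene screw_axis [([306.6, 259.1], 0.55)]
sce
[... 304 characters left out ...]
op [[0.028, 0.985, -0.172, 0.282], [-1.0, 0.03, 0.01, 0.036], [0.015, 0.171, 0.985, 1.834], [0.0, 0.0, 0.0, 1.0]] [[588.03356185   0.         316.58612757]
 [  0.         588.03356185 240.13846062]
 [  0.           0.           1.        ]] -0.10724814352478416
top blank_mid [([432.4, 253.1], 0.89), ([410.7, 339.2], 0.68)]
top seat [([295.8, 243.8], 0.94)]
top jig [([288.9, 237.2], 0.71)]
top screw_axis [([323.8, 246.7], 0.91)]
top screw [([324.1, 238.2], 0.46)]
top mallet [([391.6, 185.6], 0.61)]
top mug [([300.3, 172.5], 0.84)]
top glue [([341.5, 187.4], 0.74), ([303.4, 243.0], 0.23)]
top muffs [([214.5, 203.6], 0.62)]
top fclamp [([164.6, 291.1], 0.56)]
top offcut [([474.0, 235.8], 0.65)]
```

View pics/scene1.png

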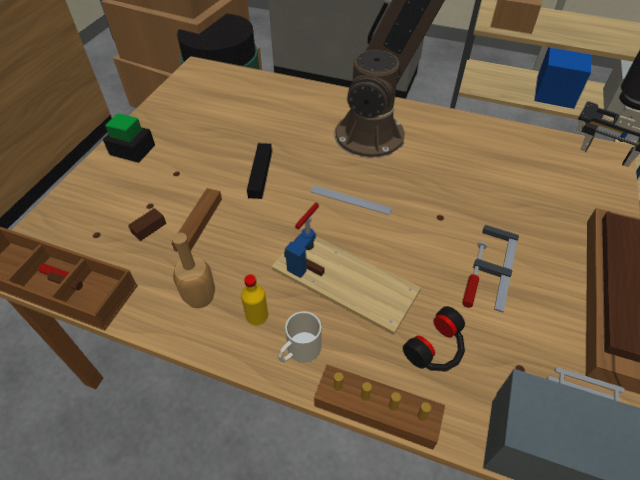

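View pics/top1.png

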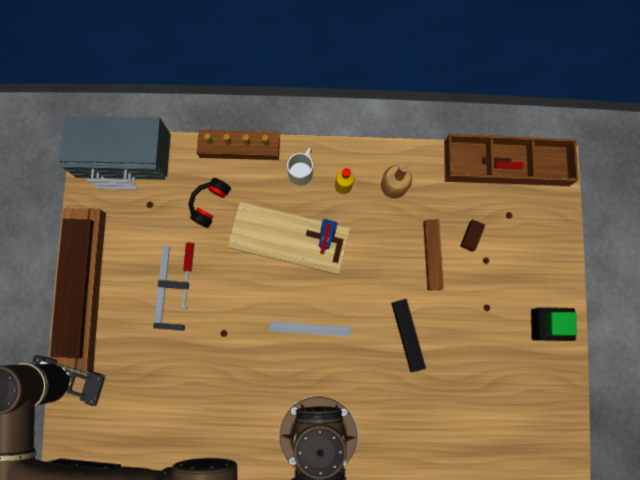

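The thing I want is the brown bar at scene (200,217) and top (432,253). Possible confusions are the black bar at scene (260,170) / top (410,337), the dark offcut at scene (147,223) / top (473,235), and the grey ruler at top (310,328). I choose the brown bar by its description. Next I'll fit its pose and the jig's from the masks, and check the choice in one crop.

```bash
cat >> h.py <<'E'
from scipy.optimize import minimize
S=4
def render(cam,boxes,p):
    m=np.zeros((480*S,640*S),np.uint8);c,s=np.cos(p[2]),np.sin(p[2])
    for x0,x1,y0,y1,z0,z1 in boxes:
        q=[proj(cam,(p[0]+c*x-s*y,p[1]+s*x+c*y,z)) for x in(x0,x1) for y in(y0,y1) for z in(z0,z1)]
        h=cv2.convexHull(((np.array(q)+.5)*S-.5).astype(np.float32))
        cv2.fillConvexPoly(m,np.round(h*16).astype(np.int32),255,shift=4)
    return cv2.resize(m,(640,480),interpolation=cv2.INTER_AREA)/255.
def fit(boxes,masks,p0):
    def f(p): return sum(np.abs(render(c,boxes,p)-m).sum() for c,m in masks.items())
    p0=np.array(p0,float);r=minimize(f,p0,method="Nelder-Mead",options=dict(initial_simplex=[p0,p0+[.015,0,0],p0+[0,.015,0],p0+[0,0,.1]],xatol=2e-4,fatol=.05,maxiter=150))
    return r.x,r.fun
BL=[(-.11,.11,-.0225,.0225,0,.036)]
JG=[(-.07,.08,-.18,.18,0,.018),(.041,.071,-.130,-.100,.018,.116),(-.015,.071,-.130,-.100,.086,.116)]
E
python3 - <<'E'
from h import *
ims={c:snap(c) for c in("scene","top")}
mm={n:{c:arm.masks_of(n,c) for c in ims} for n in("blank_mid","jig","screw")}
for n in mm:
  for c in ims: print(n,c,[(np.round(d["xy"]).tolist(),round(d["score"],2),int(d["pixels"].sum())) for d in mm[n][c]])
bm={c:[d for d in mm["blank_mid"][c] if np.hypot(*(np.array(d["xy"])-t))<25] for c,t in(("scene",(200,217)),("top",(432,253)))}
b={c:v[0]["pixels"].astype(float) for c,v in bm.items() if v}
jm={c:mm["jig"][c][0]["pixels"].astype(float) for c in ims if mm["jig"][c]}
p=at("top",(432.4,253.1),.018);print("p0",p)
j0=at("top",(288.9,237.2),0);print("j0",j0)
for sets,bx,q in((b,BL,[p[0],p[1],0.1]),(jm,JG,[j0[0],j0[1],-.24])):
  for k in [list(sets)]+[[c] for c in sets]:
    r=fit(bx,{c:sets[c] for c in k},q);print(k,np.round(r[0],4),round(r[1],1))
for n,c,z in(("seat","top",.036),("screw_axis","top",.018),("screw","top",.177),("seat","scene",.036),("screw_axis","scene",.018),("screw","scene",.177)):
  d=arm.spot_point(n,c); print(n,c,[at(c,e["xy"],z).round(4).tolist() for e in d[:1]])
a=cv2.resize(ims["top"][200:310,380:490],None,fx=3.6,fy=3.6,interpolation=2)
e=cv2.resize(ims["scene"][175:285,140:250],None,fx=3.6,fy=3.6,interpolation=2)
u=cv2.resize(ims["top"][190:290,220:360],(560,400),interpolation=2)
o=[cv2.resize(x,(390,390)) for x in(a,e)]
cv2.imwrite("pics/c2.png",np.hstack(o)[:,:,::-1])
v=cv2.resize(ims["scene"][190:345,260:430],None,fx=2.35,fy=2.35,interpolation=2)
u=cv2.resize(ims["top"][190:290,225:355],None,fx=3.05,fy=3.05,interpolation=2)
h=min(u.shape[0],v.shape[0]);cv2.imwrite("pics/c3.png",np.hstack([u[:h],v[:h]])[:,:,::-1])
E
```

```text
blank_mid scene [([202.0, 214.0], 0.89, 1065), ([261.0, 174.0], 0.62, 904), ([150.0, 222.0], 0.28, 711)]
blank_mid top [([413.0, 339.0], 0.7, 1210), ([432.0, 255.0], 0.6, 1101)]
jig scene [([346.0, 278.0], 0.57, 7230)]
jig top [([290.0, 237.0], 0.61, 5494)]
screw scene [([308.0, 215.0], 0.73, 237)]
screw top [([326.0, 238.0], 0.67, 154)]
p0 [ 0.56810277 -0.3470927   0.018     ]
j0 [0.60835671 0.10588551 0.        ]
['scene', 'top'] [ 0.5617 -0.3477  0.0579] 518.6
['scene'] [ 0.5378 -0.347   0.0895] 363.2Traceback (most recent call last):
  File "<stdin>", line 13, in <module>
  File "h.py", line 29, in fit
    p0=np.array(p0,float);r=minimize(f,p0,method="Nelder-Mead",options=dict(initial_simplex=[p0,p0+[.015,0,0],p0+[0,.015,0],p0+[0,0,.1]],xatol=2e-4,fatol=.05,maxiter=150))
                            ~~~~~~~~^^^^^^^^^^^^^^^^^^^^^^^^^^^^^^^^^^^^^^^^^^^^^^^^^^^^^^^^^^^^^^^^^^^^^^^^^^^^^^^^^^^^^^^^^^^^^^^^^^^^^^^^^^^^^^^^^^^^^^^^^^^^^^^^^^^^^^^
    res = _minimize_neldermead(fun, x0, args, callback, bounds=bounds,
                               **options)
    fxcc = func(xcc)
    fx = function(np.copy(x), *(wrapper_args + args))
  File "h.py", line 28, in f
    def f(p): return sum(np.abs(render(c,boxes,p)-m).sum() for c,m in masks.items())
                     ~~~^^^^^^^^^^^^^^^^^^^^^^^^^^^^^^^^^^^^^^^^^^^^^^^^^^^^^^^^^^^^
  File "h.py", line 28, in <genexpr>
    def f(p): return sum(np.abs(render(c,boxes,p)-m).sum() for c,m in masks.items())
                                ~~~~~~^^^^^^^^^^^
  File "h.py", line 23, in render
    q=[proj(cam,(p[0]+c*x-s*y,p[1]+s*x+c*y,z)) for x in(x0,x1) for y in(y0,y1) for z in(z0,z1)]
       ~~~~^^^^^^^^^^^^^^^^^^^^^^^^^^^^^^^^^^^
  File "h.py", line 11, in proj
    c=arm.calibration(cam);K=np.array(c["intrinsics"]);k1=c["k1"];T=np.array(c["T"])
ValueError: time passes only in moves, steps and waits
```

```bash
python3 - <<'E'
s=open('h.py').read()
s=s.replace('from station import arm\n','from station import arm\nfrom functools import lru_cache\n@lru_cache\ndef cal(c):\n    k=arm.calibration(c);return dict(intrinsics=np.array(k["intrinsics"]),k1=k["k1"],T=np.array(k["T"]))\n').replace('c=arm.calibration(cam)','c=cal(cam)')
open('h.py','w').write(s)
E
python3 - <<'E'
from h import *
print(arm.get_state()["t"])
ims={c:cv2.imread(f"pics/{c}1.png") for c in("scene","top")}
for c in ims: arm.grab_frame(c)
def crop(im,x,y,w,h,f): return cv2.resize(im[y:y+h,x:x+w],None,fx=f,fy=f,interpolation=cv2.INTER_CUBIC)
a=crop(ims["top"],400,205,50,100,3);e=crop(ims["scene"],165,175,70,100,3)
u=crop(ims["top"],225,195,130,85,6);v=crop(ims["scene"],265,195,160,140,1)
A=np.zeros((820,790,3),np.uint8)[:590]
A[:510,:780]=u; cv2.imwrite("pics/jig_top.png",u)
cv2.imwrite("pics/blank.png",np.hstack([crop(ims["top"],400,205,50,100,5.8),crop(ims["scene"],165,175,80,100,5.8)]))
for n,bx,cs in(("blank_mid",BL,{"scene":(200,217),"top":(432,253)}),("jig",JG,{"scene":(346,278),"top":(290,237)})):
  ms={}
  for c,t in cs.items():
    ds=[d for d in arm.masks_of(n,c) if np.hypot(*(np.array(d["xy"])-t))<25]
    if ds: ms[c]=ds[0]["pixels"].astype(float)
  q=[.568,-.347,.1] if n!="jig" else [.608,.106,-.24]
  for k in [list(ms)]+[[c] for c in ms]:
    r=fit(bx,{c:ms[c] for c in k},q);print(n,k,np.round(r[0],4),round(r[1],1),[ms[c].sum() for c in k])
for n,c,z in(("seat","top",.036),("screw_axis","top",.018),("screw","top",.177),("seat","scene",.036),("screw_axis","scene",.018),("screw","scene",.177)):
  d=arm.spot_point(n,c); print(n,c,[at(c,e["xy"],z).round(4).tolist() for e in d[:1]])
E
```

```text
1.6
blank_mid ['scene', 'top'] [ 0.5601 -0.3472  0.0513] 485.6 [np.float64(1130.0), np.float64(1104.0)]
blank_mid ['scene'] [ 0.5588 -0.3459  0.0681] 326.8 [np.float64(1130.0)]
blank_mid ['top'] [ 0.5641 -0.3486  0.0486] 103.0 [np.float64(1104.0)]
jig ['scene', 'top'] [ 0.5987  0.1096 -0.2137] 648.0 [np.float64(7376.0), np.float64(5517.0)]
jig ['scene'] [ 0.597   0.1105 -0.2137] 409.2 [np.float64(7376.0)]
jig ['top'] [ 0.5998  0.1079 -0.2112] 114.9 [np.float64(5517.0)]
seat top [[0.5898, 0.069, 0.036]]
screw_axis top [[0.5803, -0.0099, 0.018]]
screw top [[0.5705, 0.0005, 0.177]]
seat scene [[0.6007, 0.0732, 0.036]]
screw_axis scene [[0.7877, -0.0634, 0.018]]
screw scene [[0.5631, -0.0157, 0.177]]
```

View pics/blank.png

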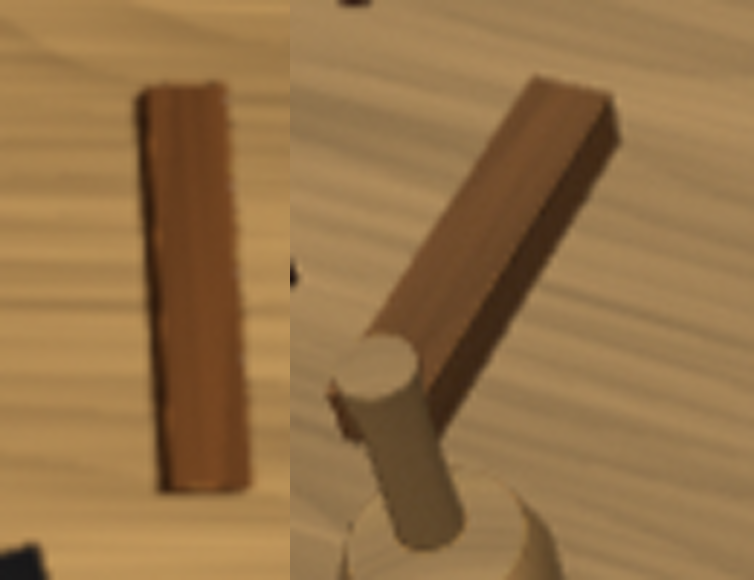

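View pics/jig_top.png

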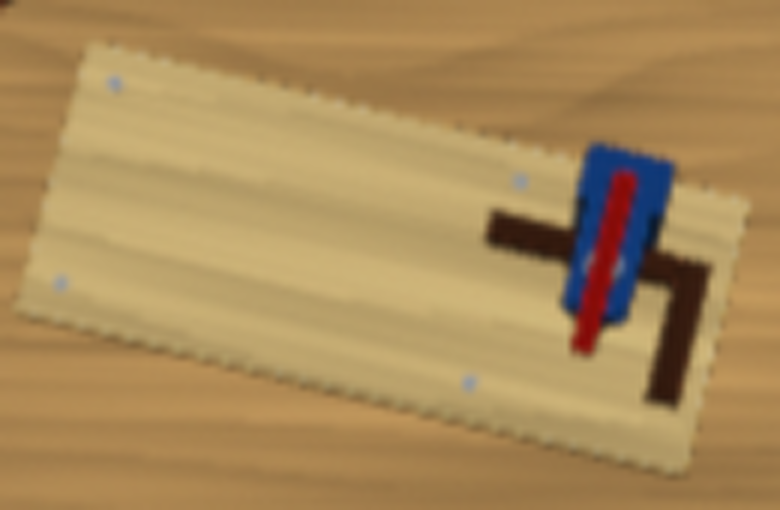

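Crop check: it shows the plain mid-brown bar, with top-face corners at top-camera px (425,220), (439,219), (443,289) and (428,289). The black bar and the offcut are clearly different. The jig shows its board corners, the stop at right, the fence on the upper side, and the red bar centred near (325,238). Now I'll compute poses from the picked corners.

```bash
python3 - <<'E'
from h import *
def W(l,off,f,z): return np.array([at("top",(off[0]+(x+.5)/f-.5,off[1]+(y+.5)/f-.5),z)[:2] for x,y in l])
def rigid(P,M):
    a,b=P-P.mean(0),M-M.mean(0);th=np.arctan2((b[:,0]*a[:,1]-b[:,1]*a[:,0]).sum(),(b*a).sum())
    R=np.array([[np.cos(th),-np.sin(th)],[np.sin(th),np.cos(th)]]);t=P.mean(0)-R@M.mean(0)
    return t,th,R,(np.linalg.norm(P-(M@R.T+t),axis=1)*1e3).round(1)
B=W([(148,90),(226,83),(250,487),(163,490)],(400,205),5.8,.036)
t,th,R,e=rigid(B,np.array([(.11,.0225),(.11,-.0225),(-.11,-.0225),(-.11,.0225)]));print("blank",t.round(4),th,e)
print("grasp near -30:",t-.03*R[:,0])
J=W([(92,42),(748,203),(688,473),(18,315)],(225,195),6,.018)
t,th,R,e=rigid(J,np.array([(.08,.18),(.08,-.18),(-.07,-.18),(-.07,.18)]));print("jig",t.round(4),th,np.degrees(th),e)
loc=lambda P:((P-t)@R*1e3).round(1)
print("fence/stop z.04 in jig: fence end in (22.5,-50), corner(22.5,-150), stop end:",loc(W([(487,240),(668,283),(645,402)],(225,195),6,.040)))
print("bar ends z.184 jig:",loc(W([(625,172),(583,353)],(225,195),6,.184)))
for n,p in(("seat",(0,-.04)),("short",(0,.03)),("screw",(0,-.115)),("grasp short +30",(0,.06)),("grasp seat+30",(0,-.01))): print(n,(t+R@p).round(4))
E
```

```text
blank [ 0.5631 -0.3469] 0.04484169054754443 [2.8 1.1 1.4 1.3]
grasp near -30: [ 0.53313166 -0.34822732]
jig [0.5995 0.1065] -0.20819965877782975 -11.928961744033508 [1.4 3.  1.8 1.2]
fence/stop z.04 in jig: fence end in (22.5,-50), corner(22.5,-150), stop end: [[  22.4  -50.5]
 [  22.6 -146.6]
 [ -40.5 -149.3]]
bar ends z.184 jig: [[  44.5 -113.4]
 [ -45.2 -114.2]]
seat [0.5913 0.0674]
short [0.6057 0.1358]
screw [ 0.5758 -0.006 ]
grasp short +30 [0.6119 0.1652]
grasp seat+30 [0.5975 0.0967]
```

Emit:
{"op": "move_arm", "data": {
  "deltas": [
    [29,-20.5,0,0,0,1.65],
    [29,-20.5,0,0,0,1.65],
    [29,-20.5,0,0,0,1.65],
    [29,-20.5,0,0,0,1.65],
    [29,-20.5,0,0,0,1.65]
  ],
  "claw": 0,
  "squeeze": 50
}}

```text
t: 2.62
eef_pos: [0.3083, 0.5516, 0.4048]
ee_rot: [-3.141, -0.0, -0.097]
force: [0.4, 0.1, -0.2]
width: 0.0878
```

Emit:
{"op": "move_arm", "data": {
  "deltas": [
    [29,-20.5,0,0,0,1.65],
    [29,-20.5,0,0,0,1.65],
    [29,-20.5,0,0,0,1.65],
    [29,-20.5,0,0,0,1.65],
    [29,-20.5,0,0,0,1.65]
  ]
}}

```text
t: 3.03
eef_pos: [0.4535, 0.449, 0.4049]
ee_rot: [-3.141, -0.0, 0.047]
force: [0.6, 1.1, 0.2]
width: 0.0878
```

Emit:
{"op": "move_arm", "data": {
  "deltas": [
    [3.3,-32,0,0,0,0],
    [3.3,-32,0,0,0,0],
    [3.3,-32,0,0,0,0],
    [3.3,-32,0,0,0,0],
    [3.3,-32,0,0,0,0]
  ]
}}

```text
t: 3.45
eef_pos: [0.4688, 0.2886, 0.4047]
ee_rot: [-3.141, -0.0, 0.045]
force: [1.2, -0.6, 0.0]
width: 0.0877
```

Emit:
{"op": "move_arm", "data": {
  "deltas": [
    [3.3,-32,0,0,0,0],
    [3.3,-32,0,0,0,0],
    [3.3,-32,0,0,0,0],
    [3.3,-32,0,0,0,0],
    [3.3,-32,0,0,0,0]
  ]
}}

```text
t: 3.87
eef_pos: [0.4851, 0.1286, 0.405]
ee_rot: [-3.141, -0.001, 0.045]
force: [0.6, -0.4, -0.1]
width: 0.0877
```

Emit:
{"op": "move_arm", "data": {
  "deltas": [
    [3.3,-32,0,0,0,0],
    [3.3,-32,0,0,0,0],
    [3.3,-32,0,0,0,0],
    [3.3,-32,0,0,0,0],
    [3.3,-32,0,0,0,0]
  ]
}}

```text
t: 4.28
eef_pos: [0.5016, -0.0314, 0.405]
ee_rot: [-3.141, -0.001, 0.045]
force: [0.9, 0.2, 0.3]
width: 0.0874
```

Emit:
{"op": "move_arm", "data": {
  "deltas": [
    [3.3,-32,0,0,0,0],
    [3.3,-32,0,0,0,0],
    [3.3,-32,0,0,0,0],
    [3.3,-32,0,0,0,0],
    [3.3,-32,0,0,0,0]
  ]
}}

```text
t: 4.7
eef_pos: [0.5181, -0.1915, 0.405]
ee_rot: [3.142, -0.001, 0.045]
force: [0.5, 0.2, -0.3]
width: 0.0876
```

Emit:
{"op": "move_arm", "data": {
  "deltas": [
    [3.3,-32,0,0,0,0],
    [3.3,-32,0,0,0,0],
    [3.3,-32,0,0,0,0],
    [3.3,-32,0,0,0,0],
    [3.3,-30,0,0,0,0]
  ]
}}

```text
t: 5.12
eef_pos: [0.5347, -0.3497, 0.4047]
ee_rot: [3.141, -0.0, 0.045]
force: [1.5, 0.6, -0.3]
width: 0.0877
```

Emit:
{"op": "move_arm", "data": {
  "deltas": [
    [0,1,-35,0,0,0],
    [0,1,-35,0,0,0],
    [0,0,-35,0,0,0],
    [0,0,-35,0,0,0],
    [0,0,-35,0,0,0]
  ]
}}

```text
t: 5.53
eef_pos: [0.5346, -0.346, 0.2285]
ee_rot: [3.141, -0.001, 0.045]
force: [0.8, 0.7, 0.8]
width: 0.0877
```

Emit:
{"op": "move_arm", "data": {
  "deltas": [
    [-1,0,-20,0,0,0],
    [0,0,-14,0,0,0],
    [0,0,-8,0,0,0],
    [0,0,-4,0,0,0],
    [0,0,0,0,0,0]
  ]
}}

```text
t: 5.95
eef_pos: [0.5339, -0.3459, 0.1833]
ee_rot: [-3.141, 0.001, 0.045]
force: [0.0, 0.5, 0.9]
width: 0.0876
```

Emit:
{"op": "move_arm", "data": {
  "deltas": [
    [0,0,0,0,0,0],
    [0,0,0,0,0,0],
    [0,0,0,0,0,0],
    [0,0,0,0,0,0],
    [0,0,0,0,0,0]
  ],
  "claw": 255,
  "squeeze": 50
}}

```text
t: 6.37
eef_pos: [0.5339, -0.3459, 0.1844]
ee_rot: [3.141, -0.001, 0.045]
force: [-0.4, -0.1, -0.7]
width: 0.0597
```

Emit:
{"op": "move_arm", "data": {
  "deltas": [
    [0,0,0,0,0,0],
    [0,0,0,0,0,0],
    [0,0,0,0,0,0],
    [0,0,0,0,0,0],
    [0,0,0,0,0,0]
  ]
}}

```text
t: 6.78
eef_pos: [0.5339, -0.346, 0.1839]
ee_rot: [3.141, -0.0, 0.045]
force: [-1.0, 0.1, 3.4]
width: 0.0446
```

Emit:
{"op": "move_arm", "data": {
  "deltas": [
    [0,0,10,0,0,0],
    [0,0,30,0,0,0],
    [0,0,40,0,0,0],
    [0,0,40,0,0,0],
    [0,0,40,0,0,0]
  ]
}}

```text
t: 7.2
eef_pos: [0.5332, -0.3455, 0.3453]
ee_rot: [-3.141, 0.001, 0.045]
force: [0.9, 0.3, -1.7]
width: 0.0446
```

Emit:
{"op": "move_arm", "data": {
  "deltas": [
    [0,0,40,0,0,0],
    [4,26,30,0,0,-7],
    [4,26,10,0,0,-7],
    [4,26,0,0,0,-7],
    [4,26,0,0,0,-7]
  ]
}}

```text
t: 7.62
eef_pos: [0.5493, -0.2406, 0.4252]
ee_rot: [-3.14, -0.001, -0.45]
force: [-0.3, 1.0, -2.6]
width: 0.0444
```

Emit:
{"op": "move_arm", "data": {
  "deltas": [
    [4,26,0,0,0,-7],
    [4,26,0,0,0,-7],
    [4,26,0,0,0,-7],
    [4,26,0,0,0,-7],
    [4,26,0,0,0,-7]
  ]
}}

```text
t: 8.03
eef_pos: [0.5693, -0.1104, 0.4238]
ee_rot: [3.141, 0.001, -1.061]
force: [1.1, -1.0, -2.3]
width: 0.0447
```

Emit:
{"op": "move_arm", "data": {
  "deltas": [
    [4,26,0,0,0,-7],
    [4,26,0,0,0,-7],
    [4,26,0,0,0,-7],
    [4,26,0,0,0,-7],
    [4,26,0,0,0,-7]
  ]
}}

```text
t: 8.45
eef_pos: [0.5893, 0.0195, 0.4238]
ee_rot: [3.141, 0.0, -1.671]
force: [-1.1, -0.1, -2.7]
width: 0.0447
```

Emit:
{"op": "move_arm", "data": {
  "deltas": [
    [4,26,0,0,0,-6.6],
    [4,26,0,0,0,0],
    [4,26,0,0,0,0],
    [4,26,0,0,0,0],
    [4,26,0,0,0,0]
  ]
}}

```text
t: 8.87
eef_pos: [0.6093, 0.1494, 0.4237]
ee_rot: [3.141, 0.0, -1.781]
force: [1.1, -0.8, -2.2]
width: 0.0448
```

```bash
python3 - <<'E'
from h import *
s=arm.get_state();print(s["t"],s["eef_pos"],s["ee_rot"],s["q"].round(2),s["force"],s["moment"],s["width"])
im={c:snap(c) for c in("scene","top")}
cv2.imwrite("pics/held.png",np.hstack([im["scene"][60:360,180:480],cv2.resize(im["top"][140:320,200:380],(500,500))[100:400]])[:,:,::-1])
E
```

```text
8.8667 [0.60929943 0.14943853 0.42370231] [ 3.14056738e+00  2.15064167e-05 -1.78056147e+00] [ 0.55  0.27 -0.07 -0.   -1.23 -0.76] [ 1.1422201  -0.82777934 -2.21514058] [ 0.17643146 -0.16485145 -0.00024904] 0.044818161794999686
```

View pics/held.png

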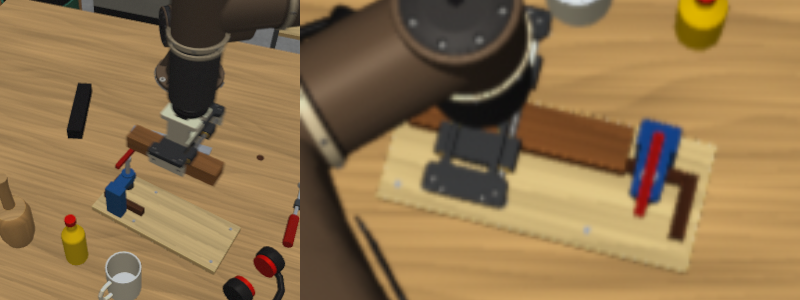

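The blank hangs level in the jaws (scene ~(175,155) in the crop). The jig matches my estimate, so I'm lowering it short of the seat.

Emit:
{"op": "move_arm", "data": {
  "deltas": [
    [-1.5,15.5,-20,0,0,0],
    [0,0,-40,0,0,0],
    [0,0,-40,0,0,0],
    [0,0,-40,0,0,0],
    [0,0,-35,0,0,0]
  ]
}}

```text
t: 9.38
eef_pos: [0.6072, 0.163, 0.2466]
ee_rot: [3.14, -0.0, -1.781]
force: [0.1, 1.0, -2.9]
width: 0.0446
```

Emit:
{"op": "move_arm", "data": {
  "deltas": [
    [0,0,-20,0,0,0],
    [0,0,-12,0,0,0],
    [0,0,-7,0,0,0],
    [0,0,-3,0,0,0],
    [0,0,0,0,0,0]
  ]
}}

```text
t: 9.8
eef_pos: [0.6086, 0.1638, 0.2073]
ee_rot: [-3.141, 0.0, -1.78]
force: [-1.0, 0.0, -1.9]
width: 0.0446
```

Emit:
{"op": "move_arm", "data": {
  "deltas": [
    [0,0,-1,0,0,0],
    [0,0,-1,0,0,0],
    [0,0,-1,0,0,0],
    [0,0,0,0,0,0],
    [0,0,0,0,0,0]
  ]
}}

```text
t: 10.22
eef_pos: [0.6083, 0.1637, 0.2041]
ee_rot: [-3.141, 0.0, -1.78]
force: [0.3, 0.1, -2.8]
width: 0.0449
```

Emit:
{"op": "move_arm", "data": {
  "deltas": [
    [0,0,-0.5,0,0,0],
    [0,0,-0.5,0,0,0],
    [0,0,-0.5,0,0,0],
    [0,0,-0.5,0,0,0],
    [0,0,0,0,0,0]
  ]
}}

```text
t: 10.63
eef_pos: [0.6083, 0.1637, 0.2019]
ee_rot: [-3.142, -0.0, -1.78]
force: [-1.8, -0.4, 1.6]
width: 0.0445
```

Emit:
{"op": "move_arm", "data": {
  "deltas": [
    [0,0,-0.3,0,0,0],
    [0,0,-0.3,0,0,0],
    [0,0,0,0,0,0],
    [0,0,0,0,0,0],
    [0,0,0,0,0,0]
  ]
}}

```text
t: 11.05
eef_pos: [0.6082, 0.1637, 0.2019]
ee_rot: [-3.141, 0.0, -1.78]
force: [-4.0, -0.3, 6.5]
width: 0.0445
```

Emit:
{"op": "move_arm", "data": {
  "deltas": [
    [-1.24,-5.87,0.4,0,0,0],
    [-1.24,-5.87,0,0,0,0],
    [-1.24,-5.87,0,0,0,0],
    [-1.24,-5.87,0,0,0,0],
    [-1.24,-5.87,0,0,0,0]
  ]
}}

```text
t: 11.47
eef_pos: [0.6024, 0.134, 0.2019]
ee_rot: [-3.14, 0.001, -1.78]
force: [1.2, 3.0, 4.4]
width: 0.0447
```

Emit:
{"op": "move_arm", "data": {
  "deltas": [
    [-1.24,-5.87,0,0,0,0],
    [-1.24,-5.87,0,0,0,0],
    [-1.24,-5.87,0,0,0,0],
    [-1.24,-5.87,0,0,0,0],
    [-1.24,-5.87,0,0,0,0]
  ]
}}

```text
t: 11.88
eef_pos: [0.5962, 0.1047, 0.2019]
ee_rot: [-3.14, 0.001, -1.78]
force: [1.2, 5.6, 4.4]
width: 0.0446
```

Emit:
{"op": "move_arm", "data": {
  "deltas": [
    [-0.2,-1,0,0,0,0],
    [-0.2,-1,0,0,0,0],
    [-0.2,-1,0,0,0,0],
    [-0.2,-1,0,0,0,0],
    [-0.2,-1,0,0,0,0]
  ]
}}

```text
t: 12.3
eef_pos: [0.5952, 0.0999, 0.2019]
ee_rot: [-3.14, 0.001, -1.78]
force: [0.8, 5.4, 6.0]
width: 0.0446
```

Emit:
{"op": "move_arm", "data": {
  "deltas": [
    [-0.2,-1,0,0,0,0],
    [-0.2,-1,0,0,0,0],
    [-0.1,-0.5,0,0,0,0],
    [-0.1,-0.5,0,0,0,0],
    [-0.1,-0.5,0,0,0,0]
  ]
}}

```text
t: 12.72
eef_pos: [0.5947, 0.0973, 0.2019]
ee_rot: [-3.14, 0.003, -1.78]
force: [0.1, 12.4, 3.9]
width: 0.0447
```

Emit:
{"op": "move_arm", "data": {
  "deltas": [
    [-0.1,-0.5,0,0,0,0],
    [-0.1,-0.5,0,0,0,0],
    [-0.1,-0.5,0,0,0,0],
    [0,0,0,0,0,0],
    [0,0,0,0,0,0]
  ]
}}

```text
t: 13.13
eef_pos: [0.5948, 0.0969, 0.202]
ee_rot: [-3.139, 0.005, -1.781]
force: [1.1, 17.2, 2.4]
width: 0.0447
```

Emit:
{"op": "move_arm", "data": {
  "deltas": [
    [0.2,1.0,0,0,0,0],
    [0.5,-0.1,0,0,0,0],
    [0.5,-0.1,0,0,0,0],
    [0.5,-0.1,0,0,0,0],
    [0.5,-0.1,0,0,0,0]
  ]
}}

```text
t: 13.55
eef_pos: [0.5956, 0.097, 0.2019]
ee_rot: [3.141, 0.003, -1.782]
force: [-7.4, 16.8, 11.3]
width: 0.0447
```

Emit:
{"op": "move_arm", "data": {
  "deltas": [
    [0.5,-0.1,0,0,0,0],
    [0.5,-0.1,0,0,0,0],
    [0.5,-0.1,0,0,0,0],
    [0,0,0,0,0,0],
    [0,0,0,0,0,0]
  ]
}}

```text
t: 13.97
eef_pos: [0.5962, 0.0969, 0.2019]
ee_rot: [3.14, 0.003, -1.782]
force: [-10.9, 18.5, 13.5]
width: 0.0445
```

Emit:
{"op": "move_arm", "data": {
  "deltas": [
    [0.2,1.2,0.5,0,0,0],
    [0,0,0.5,0,0,0],
    [0.5,-0.1,0,0,0,0],
    [0.5,-0.1,0,0,0,0],
    [0,0,0,0,0,0]
  ]
}}

```text
t: 14.38
eef_pos: [0.5968, 0.0971, 0.202]
ee_rot: [3.138, 0.001, -1.783]
force: [-10.5, 15.1, 9.3]
width: 0.045
```

Emit:
{"op": "move_arm", "data": {
  "deltas": [
    [0.5,-0.1,0,0,0,0],
    [0.5,-0.1,0,0,0,0],
    [0.5,-0.1,0,0,0,0],
    [0,0,0,0,0,0],
    [0,0,0,0,0,0]
  ]
}}

```text
t: 14.8
eef_pos: [0.5972, 0.097, 0.202]
ee_rot: [3.136, 0.0, -1.783]
force: [-16.5, 18.1, 14.2]
width: 0.0448
```

```bash
python3 - <<'E'
from h import *
s=arm.get_state();print(s["t"],s["eef_pos"],s["ee_rot"],s["force"],s["moment"],s["width"])
im=snap("top","t5.png");sc=snap("scene")
cv2.imwrite("pics/seat5.png",np.hstack([cv2.resize(im[200:290,270:360],(400,400),interpolation=2),cv2.resize(sc[200:320,250:370],(400,400),interpolation=2)])[:,:,::-1])
E
```

```text
14.8 [0.5972178  0.09703705 0.20204013] [ 3.13570450e+00  4.88826230e-04 -1.78302931e+00] [-16.51318345  18.09302339  14.18036649] [ 6.7413715   5.9049249  -1.01288327] 0.044826836816380874
```

View pics/seat5.png

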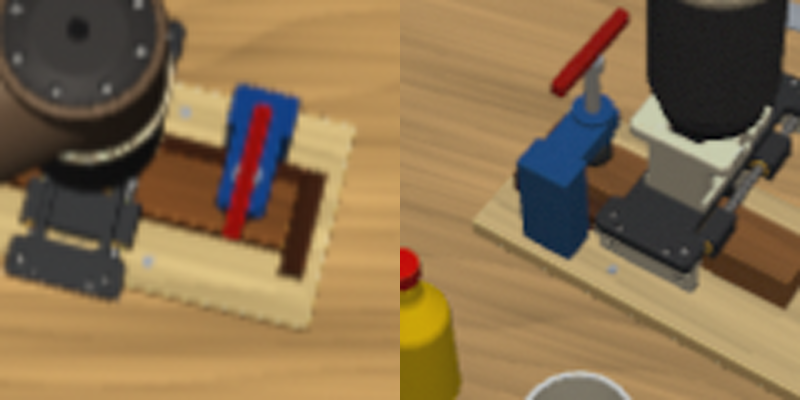

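Contact is felt on both the stop (about 18 N) and the fence (about 20 N). The picture shows the blank up against the stop with its end under the foot. I'll relax the preload and let go.

Emit:
{"op": "move_arm", "data": {
  "deltas": [
    [-0.5,0.4,0,0,0,0],
    [-0.5,0.4,0,0,0,0],
    [0,0,0,0,0,0],
    [0,0,0,0,0,0],
    [0,0,0,0,0,0]
  ]
}}

```text
t: 15.32
eef_pos: [0.597, 0.0972, 0.202]
ee_rot: [3.137, 0.0, -1.783]
force: [-12.1, 13.9, 10.7]
width: 0.0444
```

Emit:
{"op": "move_arm", "data": {
  "deltas": [
    [0,0,0,0,0,0],
    [0,0,0,0,0,0],
    [0,0,0,0,0,0],
    [0,0,0,0,0,0],
    [0,0,0,0,0,0]
  ],
  "claw": 0
}}

```text
t: 15.73
eef_pos: [0.5992, 0.0962, 0.2021]
ee_rot: [3.141, -0.001, -1.781]
force: [-0.1, -0.3, 0.5]
width: 0.0728
```

Emit:
{"op": "move_arm", "data": {
  "deltas": [
    [0,0,0,0,0,0],
    [0,0,0,0,0,0],
    [0,0,0,0,0,0],
    [0,0,0,0,0,0],
    [0,0,0,0,0,0]
  ]
}}

```text
t: 16.15
eef_pos: [0.5993, 0.0968, 0.2024]
ee_rot: [3.142, -0.0, -1.78]
force: [-0.4, -0.6, -0.7]
width: 0.0877
```

Emit:
{"op": "move_arm", "data": {
  "deltas": [
    [0,0,15,0,0,0],
    [0,0,40,0,0,0],
    [0,0,41,0,0,0],
    [0,0,41,0,0,0],
    [0,0,41,0,0,0]
  ]
}}

```text
t: 16.57
eef_pos: [0.5989, 0.0966, 0.3825]
ee_rot: [3.141, -0.0, -1.78]
force: [1.5, 0.5, -0.3]
width: 0.0877
```

Emit:
{"op": "move_arm", "data": {
  "deltas": [
    [0,30,40,0,0,6.9],
    [0,40,0,0,0,6.9],
    [0,40,0,0,0,6.9],
    [0,40,0,0,0,6.9],
    [0,40,0,0,0,6.9]
  ]
}}

```text
t: 16.98
eef_pos: [0.5988, 0.2833, 0.4145]
ee_rot: [-3.141, 0.0, -1.173]
force: [1.6, -0.3, 0.4]
width: 0.0877
```

```bash
python3 - <<'E'
from h import *
s=arm.get_state();print(s["t"],s["eef_pos"],s["ee_rot"],s["force"],s["moment"])
im=snap("top","t6.png")
cv2.imwrite("pics/seat6.png",cv2.resize(im[195:280,225:355],None,fx=6,fy=6,interpolation=cv2.INTER_CUBIC)[:,:,::-1])
E
```

```text
16.9833 [0.59884734 0.28326036 0.41445803] [-3.14065666e+00  4.30329915e-04 -1.17281853e+00] [ 1.56976784 -0.28151282  0.40842051] [ 0.05752448 -0.22521141  0.00949972]
```

View pics/seat6.png

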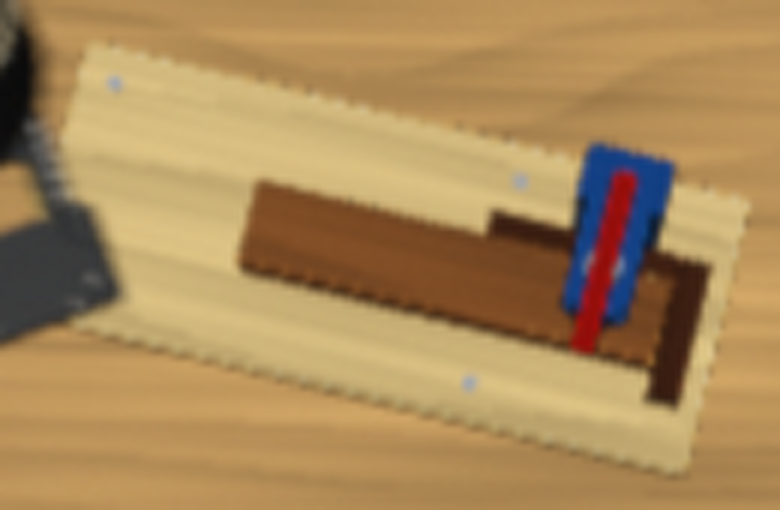

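The blank lies flush along the fence and against the stop (crop corners about (262,182), (240,268), (650,363)). A quick numeric check:

```bash
python3 - <<'E'
from h import *
th=-.2085;R=np.array([[np.cos(th),-np.sin(th)],[np.sin(th),np.cos(th)]]);t=np.array([.5995,.1065])
for x,y in[(260,181),(240,268),(650,363),(490,236),(672,281)]:
    print((x,y),((at("top",(225+(x+.5)/6-.5,195+(y+.5)/6-.5),.054)[:2]-t)@R*1e3).round(1))
E
```

```text
(260, 181) [22.4 69.6]
(240, 268) [-24.1  68.3]
(650, 363) [ -22.3 -147. ]
(490, 236) [ 22.4 -52.1]
(672, 281) [  21.7 -148.2]
```

Emit:
{"op": "move_arm", "data": {
  "deltas": [
    [-2.3,-28.9,0,0,0,5.5],
    [-2.3,-28.9,0,0,0,5.5],
    [-2.3,-28.9,0,0,0,5.5],
    [-2.3,-28.9,0,0,0,5.5],
    [-2.3,-28.9,0,0,0,5.5]
  ]
}}

```text
t: 17.45
eef_pos: [0.5874, 0.1362, 0.4137]
ee_rot: [3.141, 0.0, -0.693]
force: [0.9, -0.6, 0.1]
width: 0.0877
```

Emit:
{"op": "move_arm", "data": {
  "deltas": [
    [-2.3,-28.9,0,0,0,5.5],
    [-2.3,-28.9,0,0,0,5.5],
    [-2.3,-28.9,0,0,0,5.5],
    [-2.3,-28.9,0,0,0,5.5],
    [-2.3,-28.9,0,0,0,5.5]
  ]
}}

```text
t: 17.87
eef_pos: [0.5758, -0.0086, 0.4139]
ee_rot: [-3.141, -0.0, -0.214]
force: [0.6, -0.1, 0.1]
width: 0.0873
```

Emit:
{"op": "move_arm", "data": {
  "deltas": [
    [0,0,0,0,0,0],
    [0,0,-20,0,0,0],
    [0,0,-30,0,0,0],
    [0,0,-20,0,0,0],
    [0,0,0,0,0,0]
  ]
}}

```text
t: 18.28
eef_pos: [0.5747, -0.0075, 0.3395]
ee_rot: [3.139, 0.007, -0.22]
force: [-1.4, 0.1, -0.4]
width: 0.0874
```

Emit:
{"op": "move_arm", "data": {
  "deltas": [
    [0.5,1.5,0,0,0,0],
    [0,0,0,0,0,0],
    [0,0,0,0,0,0],
    [0,0,0,0,0,0],
    [0,0,0,0,0,0]
  ]
}}

```text
t: 18.7
eef_pos: [0.577, -0.0056, 0.3449]
ee_rot: [-3.141, -0.002, -0.218]
force: [-0.1, 0.3, -0.8]
width: 0.0877
```

Emit:
{"op": "move_arm", "data": {
  "deltas": [
    [-1,0,-4,0,0,0.4],
    [0,0,-4,0,0,0],
    [0,0,0,0,0,0],
    [0,0,0,0,0,0],
    [0,0,0,0,0,0]
  ]
}}

```text
t: 19.12
eef_pos: [0.5758, -0.0058, 0.3357]
ee_rot: [3.141, 0.0, -0.211]
force: [-0.2, 0.7, 0.5]
width: 0.0876
```

Emit:
{"op": "move_arm", "data": {
  "deltas": [
    [0,0,0,0,0,0],
    [0,0,0,0,0,0],
    [0,0,0,0,0,0],
    [0,0,0,0,0,0],
    [0,0,0,0,0,0]
  ],
  "claw": 255,
  "squeeze": 25
}}

```text
t: 19.53
eef_pos: [0.5758, -0.0057, 0.3358]
ee_rot: [-3.142, -0.0, -0.211]
force: [-0.1, -0.1, -0.3]
width: 0.0595
```

Emit:
{"op": "move_arm", "data": {
  "deltas": [
    [0,0,0,0,0,0],
    [0,0,0,0,0,0],
    [0,0,0,0,0,0],
    [0,0,0,0,0,0],
    [0,0,0,0,0,0]
  ]
}}

```text
t: 19.95
eef_pos: [0.5758, -0.0057, 0.3358]
ee_rot: [3.142, -0.0, -0.211]
force: [-0.1, 1.0, 0.5]
width: 0.027
```

Emit:
{"op": "move_arm", "data": {
  "deltas": [
    [0,0,0,0,0,0],
    [0,0,0,0,0,0],
    [0,0,0,0,0,0],
    [0,0,0,0,0,0],
    [0,0,0,0,0,0]
  ]
}}

```text
t: 20.37
eef_pos: [0.5761, -0.004, 0.3358]
ee_rot: [-3.138, -0.001, -0.211]
force: [-0.4, 10.2, 0.1]
width: 0.0118
```

```bash
cat > st.py <<'E'
from h import *
s=arm.get_state();print(round(s["t"],2),s["eef_pos"].round(4),s["ee_rot"].round(3),s["force"].round(1),s["moment"].round(3),round(s["width"],4),s["q"].round(2))
E
python3 st.py
```

```text
20.37 [ 0.5761 -0.004   0.3358] [-3.138e+00 -1.000e-03 -2.110e-01] [-0.4 10.2  0.1] [ 3.743  0.154 -0.05 ] 0.0118 [ 0.33  0.25 -0.31 -0.   -1.01  1.03]
```

Emit:
{"op": "move_arm", "data": {
  "deltas": [
    [0.3,1.7,0,0,0,0],
    [0,0,0,0,0,0],
    [0,0,0,0,0,0],
    [0,0,0,0,0,0],
    [0,0,0,0,0,0]
  ]
}}

```text
t: 20.78
eef_pos: [0.5762, -0.0036, 0.3358]
ee_rot: [-3.141, -0.0, -0.211]
force: [0.6, 6.2, -1.4]
width: 0.0118
```

```bash
python3 st.py
```

```text
20.78 [ 0.5762 -0.0036  0.3358] [-3.141 -0.    -0.211] [ 0.6  6.2 -1.4] [ 2.062 -0.077  0.01 ] 0.0118 [ 0.33  0.25 -0.31 -0.   -1.01  1.03]
```

Emit:
{"op": "move_arm", "data": {
  "deltas": [
    [0,1,0,0,0,0],
    [0,0,0,0,0,0],
    [0,0,-0.28,0,0,-4],
    [0,0,-0.28,0,0,-4],
    [0,0,-0.28,0,0,-4]
  ],
  "squeeze": 60
}}

```text
t: 21.2
eef_pos: [0.5762, -0.0035, 0.335]
ee_rot: [3.141, -0.0, -0.424]
force: [1.3, -1.7, -2.4]
width: 0.0112
```

```bash
python3 st.py
```

```text
21.2 [ 0.5762 -0.0035  0.335 ] [ 3.141 -0.    -0.424] [ 1.3 -1.7 -2.4] [-0.462 -0.678  0.061] 0.0112 [ 0.33  0.25 -0.31  0.   -1.01  0.81]
```

Emit:
{"op": "move_arm", "data": {
  "deltas": [
    [0,0,-0.28,0,0,-4],
    [0,0,-0.28,0,0,-4],
    [0,0,-0.28,0,0,-4],
    [0,0,-0.28,0,0,-4],
    [0,0,-0.28,0,0,-4]
  ]
}}

```text
t: 21.62
eef_pos: [0.5759, -0.004, 0.3335]
ee_rot: [3.14, -0.001, -0.774]
force: [-0.5, -4.4, -0.8]
width: 0.0112
```

```bash
python3 st.py
```

```text
21.62 [ 0.5759 -0.004   0.3335] [ 3.14e+00 -1.00e-03 -7.74e-01] [-0.5 -4.4 -0.8] [-1.168 -0.29   0.055] 0.0112 [ 0.33  0.25 -0.31  0.   -1.01  0.46]
```

Emit:
{"op": "move_arm", "data": {
  "deltas": [
    [0,0,-0.21,0,0,-3],
    [0,0,-0.21,0,0,-3],
    [0,0,-0.21,0,0,-3],
    [0,0,-0.21,0,0,-3],
    [0,0,-0.21,0,0,-3]
  ]
}}

```text
t: 22.03
eef_pos: [0.5756, -0.0042, 0.3325]
ee_rot: [3.139, -0.001, -1.035]
force: [-1.5, -3.9, 0.5]
width: 0.0115
```

```bash
python3 st.py
```

```text
22.03 [ 0.5756 -0.0042  0.3325] [ 3.139e+00 -1.000e-03 -1.035e+00] [-1.5 -3.9  0.5] [-1.36   0.106  0.047] 0.0115 [ 0.33  0.26 -0.31  0.   -1.01  0.2 ]
```

Emit:
{"op": "move_arm", "data": {
  "deltas": [
    [0,-0.5,-0.21,0,0,-3],
    [0,0,-0.21,0,0,-3],
    [0,0,-0.21,0,0,-3],
    [0,0,-0.21,0,0,-3],
    [0,0,-0.21,0,0,-3]
  ]
}}

```text
t: 22.45
eef_pos: [0.5753, -0.0045, 0.3314]
ee_rot: [3.139, -0.001, -1.296]
force: [-3.6, -1.0, 2.2]
width: 0.0114
```

```bash
python3 st.py
```

```text
22.45 [ 0.5753 -0.0045  0.3314] [ 3.139e+00 -1.000e-03 -1.296e+00] [-3.6 -1.   2.2] [-0.657  0.896 -0.003] 0.0114 [ 0.33  0.26 -0.31  0.   -1.   -0.06]
```

Emit:
{"op": "move_arm", "data": {
  "deltas": [
    [-0.3,0,-0.21,0,0,-3],
    [0,0,-0.21,0,0,-3],
    [0,0,-0.21,0,0,-3],
    [0,0,-0.21,0,0,-3],
    [0,0,-0.21,0,0,-3]
  ]
}}

```text
t: 22.87
eef_pos: [0.5749, -0.0045, 0.3303]
ee_rot: [3.139, -0.002, -1.558]
force: [-3.7, -1.5, 2.7]
width: 0.0116
```

```bash
python3 st.py
```

```text
22.87 [ 0.5749 -0.0045  0.3303] [ 3.139e+00 -2.000e-03 -1.558e+00] [-3.7 -1.5  2.7] [-0.588  1.154  0.028] 0.0116 [ 0.33  0.26 -0.32  0.   -1.   -0.32]
```

Emit:
{"op": "move_arm", "data": {
  "deltas": [
    [-0.5,0,-0.21,0,0,-3],
    [0,0,-0.21,0,0,-3],
    [0,0,-0.21,0,0,-3],
    [0,0,-0.21,0,0,-3],
    [0,0,-0.21,0,0,-3]
  ]
}}

```text
t: 23.28
eef_pos: [0.5744, -0.0045, 0.3293]
ee_rot: [3.139, -0.002, -1.82]
force: [-4.5, -2.4, 2.8]
width: 0.0114
```

```bash
python3 st.py
```

```text
23.28 [ 0.5744 -0.0045  0.3293] [ 3.139e+00 -2.000e-03 -1.820e+00] [-4.5 -2.4  2.8] [-0.379  1.139  0.005] 0.0114 [ 0.33  0.26 -0.32  0.   -1.   -0.58]
```

Emit:
{"op": "move_arm", "data": {
  "deltas": [
    [-0.6,-0.3,-0.21,0,0,-3],
    [0,0,-0.21,0,0,-3],
    [0,0,-0.21,0,0,-3],
    [0,0,-0.21,0,0,-3],
    [0,0,-0.21,0,0,-3]
  ]
}}

```text
t: 23.7
eef_pos: [0.5739, -0.0045, 0.3283]
ee_rot: [3.14, -0.002, -2.082]
force: [-2.9, 0.4, 2.6]
width: 0.0117
```

```bash
python3 st.py
```

```text
23.7 [ 0.5739 -0.0045  0.3283] [ 3.140e+00 -2.000e-03 -2.082e+00] [-2.9  0.4  2.6] [ 0.317  1.196 -0.002] 0.0117 [ 0.33  0.26 -0.32  0.   -1.   -0.84]
```

Emit:
{"op": "move_arm", "data": {
  "deltas": [
    [-0.3,0,-0.21,0,0,-3],
    [0,0,-0.21,0,0,-3],
    [0,0,-0.21,0,0,-3],
    [0,0,-0.21,0,0,-3],
    [0,0,-0.21,0,0,-3]
  ]
}}

```text
t: 24.12
eef_pos: [0.5735, -0.0042, 0.3272]
ee_rot: [3.14, -0.002, -2.344]
force: [-5.5, 2.9, 3.6]
width: 0.0112
```

```bash
python3 st.py
```

```text
24.12 [ 0.5735 -0.0042  0.3272] [ 3.140e+00 -2.000e-03 -2.344e+00] [-5.5  2.9  3.6] [0.95  1.538 0.035] 0.0112 [ 0.33  0.26 -0.32 -0.   -0.99 -1.11]
```

Emit:
{"op": "move_arm", "data": {
  "deltas": [
    [-0.6,0.4,-0.21,0,0,-3],
    [0,0,-0.21,0,0,-3],
    [0,0,-0.21,0,0,-3],
    [0,0,-0.21,0,0,-3],
    [0,0,-0.21,0,0,-3]
  ]
}}

```text
t: 24.53
eef_pos: [0.5731, -0.0038, 0.3265]
ee_rot: [3.141, -0.002, -2.605]
force: [-4.7, 2.5, 4.9]
width: 0.0115
```

```bash
python3 st.py
```

```text
24.53 [ 0.5731 -0.0038  0.3265] [ 3.141e+00 -2.000e-03 -2.605e+00] [-4.7  2.5  4.9] [0.857 1.507 0.179] 0.0115 [ 0.33  0.26 -0.32  0.   -0.99 -1.37]
```

The torque is starting to rise (0.18), so I'm using smaller steps.

Emit:
{"op": "move_arm", "data": {
  "deltas": [
    [0,0,-0.14,0,0,-2],
    [0,0,-0.14,0,0,-2],
    [0,0,-0.14,0,0,-2],
    [0,0,-0.14,0,0,-2],
    [0,0,-0.14,0,0,-2]
  ]
}}

```text
t: 24.95
eef_pos: [0.573, -0.0036, 0.326]
ee_rot: [3.141, -0.002, -2.778]
force: [-6.1, 4.5, 6.3]
width: 0.0117
```

```bash
python3 st.py
```

```text
24.95 [ 0.573  -0.0036  0.326 ] [ 3.141e+00 -2.000e-03 -2.778e+00] [-6.1  4.5  6.3] [1.442 1.969 0.343] 0.0117 [ 0.34  0.26 -0.32 -0.   -0.99 -1.54]
```

Emit:
{"op": "move_arm", "data": {
  "deltas": [
    [0,0,-0.14,0,0,-2],
    [0,0,-0.14,0,0,-2],
    [0,0,-0.14,0,0,-2],
    [0,0,-0.07,0,0,-1],
    [0,0,0,0,0,0]
  ]
}}

```text
t: 25.37
eef_pos: [0.5729, -0.0034, 0.3257]
ee_rot: [3.141, -0.002, -2.9]
force: [-6.8, 5.2, 8.3]
width: 0.0116
```

```bash
python3 st.py
```

```text
25.37 [ 0.5729 -0.0034  0.3257] [ 3.141e+00 -2.000e-03 -2.900e+00] [-6.8  5.2  8.3] [1.683 2.241 0.335] 0.0116 [ 0.34  0.26 -0.33 -0.   -0.99 -1.66]
```

Emit:
{"op": "move_arm", "data": {
  "deltas": [
    [0,0,0,0,0,0],
    [0,0,0,0,0,0],
    [0,0,0,0,0,0],
    [0,0,0,0,0,0],
    [0,0,0,0,0,0]
  ]
}}

```text
t: 25.78
eef_pos: [0.5729, -0.0034, 0.3256]
ee_rot: [3.141, -0.002, -2.899]
force: [-6.6, 5.4, 7.4]
width: 0.0115
```

```bash
python3 st.py
```

```text
25.78 [ 0.5729 -0.0034  0.3256] [ 3.141e+00 -2.000e-03 -2.899e+00] [-6.6  5.4  7.4] [1.723 2.22  0.417] 0.0115 [ 0.34  0.26 -0.33 -0.   -0.99 -1.66]
```

Emit:
{"op": "move_arm", "data": {
  "deltas": [
    [0,0,0.5,0,0,0],
    [0,0,0,0,0,0],
    [0,0,0,0,0,0],
    [0,0,0,0,0,0],
    [0,0,0,0,0,0]
  ],
  "claw": 0
}}

```text
t: 26.2
eef_pos: [0.5738, -0.0036, 0.3254]
ee_rot: [-3.141, -0.0, -2.899]
force: [0.1, -0.0, -0.5]
width: 0.0395
```

Emit:
{"op": "move_arm", "data": {
  "deltas": [
    [0,0,0,0,0,0],
    [0,0,0,0,0,0],
    [0,0,0,0,0,0],
    [0,0,0,0,0,0],
    [0,0,0,0,0,0]
  ]
}}

```text
t: 26.62
eef_pos: [0.5738, -0.0034, 0.3255]
ee_rot: [-3.142, -0.0, -2.899]
force: [-0.2, -0.6, 0.3]
width: 0.0726
```

Emit:
{"op": "move_arm", "data": {
  "deltas": [
    [0,0,15,0,0,0],
    [0,0,25,0,0,0],
    [0,0,30,0,0,0],
    [0,30,10,0,0,0],
    [0,40,0,0,0,0]
  ]
}}

```text
t: 27.03
eef_pos: [0.5744, 0.0655, 0.4094]
ee_rot: [-3.142, 0.006, -2.902]
force: [1.0, 0.3, 0.1]
width: 0.0875
```

Emit:
{"op": "move_arm", "data": {
  "deltas": [
    [0,40,0,0,0,0],
    [0,40,0,0,0,0],
    [0,40,0,0,0,0],
    [0,40,0,0,0,0],
    [0,40,0,0,0,0]
  ]
}}

```text
t: 27.45
eef_pos: [0.5734, 0.2685, 0.4057]
ee_rot: [3.141, 0.0, -2.899]
force: [0.4, 1.1, 0.3]
width: 0.0873
```

```bash
python3 st.py; python3 - <<'E'
from h import *
im=snap("top","t7.png");old=cv2.imread("pics/top1.png")[:,:,::-1]
c=lambda i:cv2.resize(i[195:280,225:355],None,fx=6,fy=6,interpolation=cv2.INTER_CUBIC)
cv2.imwrite("pics/seat7.png",c(im)[:,:,::-1])
for n in["mallet","mug","glue","muffs","fclamp","offcut"]: print(n,[np.round(d["xy"]).tolist() for d in arm.spot_point(n,"top")[:1]])
E
```

```text
27.45 [0.5734 0.2685 0.4057] [ 3.141  0.    -2.899] [0.4 1.1 0.3] [ 0.02  -0.337 -0.082] 0.0873 [ 0.75  0.29 -0.08  0.   -1.2  -2.07]
mallet [[391.0, 186.0]]
mug [[300.0, 174.0]]
glue [[343.0, 188.0]]
muffs [[394.0, 184.0]]
fclamp []
offcut [[468.0, 239.0]]
```

View pics/seat7.png

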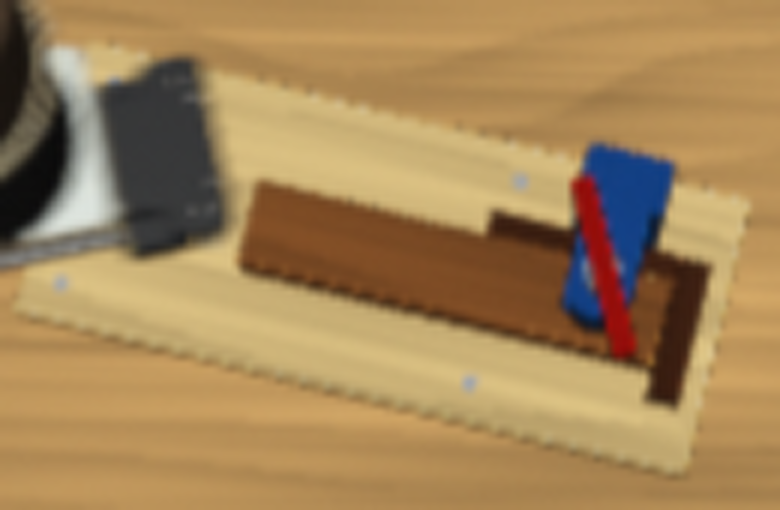

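The bar has turned about 154° clockwise, matching the arm's turn. The blank is unmoved (corners still (260,181), (240,268)). The muffs and bar clamp are hidden by the arm in the top view, so I'll check them in the scene view and then hand in.

```bash
python3 st.py; python3 - <<'E'
from h import *
snap("scene","s8.png")
for n in["muffs","fclamp","offcut","mug","glue","mallet"]: print(n,[np.round(d["xy"]).tolist() for d in arm.spot_point(n,"scene")[:1]])
print(arm.job_done())
E
```

```text
27.8 [0.5738 0.2657 0.4056] [-3.142 -0.    -2.9  ] [-0.3 -0.2  0.4] [ 0.064 -0.169  0.061] 0.0875 [ 0.74  0.29 -0.09  0.   -1.2  -2.07]
muffs [[433.0, 345.0]]
fclamp [[506.0, 273.0]]
offcut [[149.0, 228.0]]
mug [[302.0, 351.0]]
glue [[254.0, 312.0]]
mallet [[302.0, 216.0]]
the job is handed in; nothing more can be done
None
```

I seated the brown oak blank on the board, clamped it with the red T-handle, and handed the job in at about 28 s; no verdict is reported.

**Seating:** I laid the blank short of its seat and slid it until I felt the stop (about 18 N) and the fence (about 20 N), then let go. A picture after release put its corners within about 3 mm of the seat.

**Clamping:** I turned the handle about 2.69 rad clockwise. The torque rose from about 0.05 N m to 0.34 N m while turning, and I went 7° further. Held still it then read 0.34 and 0.42 N m, which is at or just above the top of what a firm clamp should read. The torque reading scatters by about 0.08 N m. From the angle turned past first contact, I estimate the screw presses with about 45 N. I did not measure that force directly.

**Last checks:**
- **Blank and handle:** the last picture shows the blank unmoved and the handle turned about 154°, with the gripper clear of both.
- **Bystanders:** all stayed within a few pixels of where they started. In the top view the muffs were misdetected and the bar clamp was hidden by the arm, but the scene view found both in place. In the scene view the mallet was misdetected on the screw handle, but the top view showed it in place.

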